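# Make up two watch repair job trays

### The arm

A 7-joint arm with a two-finger parallel gripper is mounted at the origin on the work surface. World frame = base frame: x ahead of the robot, y to its left, z up, the work surface at z = 0. Lengths are in m, angles in rad, forces in N, time in s.
With the tool pointing down it reaches from about 0.4 to 0.875 m from the base axis. Payload 4.4 kg.
Tool frame: the origin (TCP) lies at the centre of the arm's flange, where the gripper is bolted on; the fingertips stand 173 mm ahead of it and the grasp point (between the pads) lies 155 mm ahead of it; z points along the fingers, y is the line along which they close (so a half turn about z gives the same grasp; the last joint's range is limited). The gripper opens to 85 mm and grips with 20 to 120 N. Pads are 22 mm wide; open, the fingers measure 114 mm over their backs; the gripper's body (76 mm by 85 mm) begins 54 mm behind the grasp point. The pads swing forward as they close: fully open they stand 13 mm farther back than shut.
Start: joints at [-1.394, 0.628, 0.038, 1.517, -0.027, 0.996, -0.02], TCP at [0.156, 0.631, 0.405] pointing down, gripper open.
Joint ranges: [-3.06, 3.06], [-0.37, 2.12], [-1.25, 1.32], [0.18, 2.47], [-1.1, 4.24], [0.23, 1.98], [-2.94, 2.94]. Speed limits (rad/s): [2.57, 2.57, 3.14, 3.14, 3.14, 3.14, 3.14].

### API

Orientations are given as a 3x3 rotation matrix whose columns are the frame's x, y, z axes.
In Python, from station import bot gives the robot as it stands. The module is installed in compiled form; this text tells all that it offers.
- The arm moves only by the tool send_rows, never from a script. Its argument "motion" is a list of rows, each a list of 3 entries, a list of its own where there are three numbers: the shift along the tool's x, y, z in mm, then the turn, a rotation vector about the tool's x, y, z in degrees, then the closure, from 0 (fully open) to 1 (shut). In form: [[[dx, dy, dz], [wx, wy, wz], fingers], ...]. A call has 1 to 20 rows; each row shifts and turns the commanded pose from where the row before left it, along the tool's axes as they then stand; what a row does not reach is not made up. A row lasts 1/8 s, in which the tool goes at most 62.5 mm and 10.7 degrees, less where a joint would pass 70% of its speed; a pose out of reach is approached as far as the arm can. A call with a gripper value outside its range is refused whole. The fingers move at their own pace and stop on an object; the grip force is fixed at half the most. Time passes only in rows, so rows that do not move let the fingers close. It gives the time, the measured TCP pose, the force, the opening and the grip force at its end, in the units of the state.
- bot.get_obs(): the state, without advancing time (a new reading comes with each control period).
- bot.capture(name): name is "side" or "top" or "wrist"; returns a dict with "pixels" (400x640x3 uint8, red, green, blue), "fx", "fy", "cx", "cy" (pixels), "D" ([k1, k2, p1, p2, k3] as OpenCV has them; the pictures are not rectified), "pose" (4x4, takes a point from camera to world coordinates); the wrist camera has in their place "mount" (4x4, takes a point from camera to tool coordinates, whose origin is the TCP and whose axes are the flange's). Camera axes: x right, y up, looking along -z (the intrinsics and any distortion apply to the point x, -y, -z); pixel columns grow to the right and rows downward; lengths in m; the calibration is good to about 2 mm. A picture is of the moment at which its call begins: read the wrist's pose just before it. There is no depth.
- bot.job_done(): hands the job in; it is judged then, once.
The state is a dict: "t": time; "qpos": joint angles; "qd": joint speeds; "tau": joint torques, N m; "position": TCP position; "orientation": TCP orientation; "ft_force": force on the tool from outside, world axes, zero at the start; "torque": the same for the moment, N m; "grip_width": opening from 0.0 (shut) to 1.0 (fully open); "gripper_force": force on a finger pad.
Only numpy, scipy, OpenCV 4.12 (cv2) and the standard library are available. Lean on these libraries where they do the work, as an engineer would, in place of code of your own. Each camera call takes 0.05 s, during which the arm holds its last target. There are 200 camera calls.

### The job

Make up the two job trays. The tray with the large watch is for a new case seal: give it the largest of the three aluminium pressing dies and the white grease pot; the tray with the small watch is for a service: give it the smallest die, the movement holder and the bottle with the tall white dropper out of the packed carton. Stand everything upright, flat on the tray floor, one thing to a compartment, and leave the watches lying as they are.

Things in the scene. Friction and masses are not known exactly. Their poses are not given: they have to be found in the camera images.
- tray_large: Cream plastic job tray, fixed, 179 x 179 mm, 11 mm high, with 2 x 2 square compartments 84 mm wide inside. Floor 3 mm thick; rims and dividers rise 8 mm above it. Origin: centre of the underside; x and y parallel to the sides; compartment centres at x, y = +-43.5 mm. The large watch lies in its +x +y compartment, the others are empty.
- tray_small: Cream plastic job tray, fixed, 179 x 179 mm, 11 mm high, with 2 x 2 square compartments 84 mm wide inside. Floor 3 mm thick; rims and dividers rise 8 mm above it. Origin: centre of the underside; x and y parallel to the sides; compartment centres at x, y = +-43.5 mm. Same as the other tray, but the small watch lies in its -x -y compartment, the others are empty.
- watch_large: Large steel watch head without strap, dark dial up, 44 mm diameter (52 mm over the lugs), 13.5 mm high, lying loose in its tray. Origin: centre of the underside. It stays where it is.
- watch_small: Small steel watch head without strap, white dial up, 28 mm diameter (34 mm over the lugs), 10.5 mm high, lying loose in its tray. Origin: centre of the underside. It stays where it is.
- die_large: Pressing die: turned aluminium disc with a shallow dish in its top, 40 mm diameter, 24 mm high, standing on the bench. Of three such dies of equal height (the others are 31 and 23 mm) it is the largest. Origin: centre of the underside, z up.
- die_small: Pressing die like the large one, but 23 mm diameter, 24 mm high: the smallest of the three dies. Origin: centre of the underside, z up.
- grease_pot: White plastic pot standing on the bench: jar 34 mm diameter and 16 mm high, with a ribbed white screw lid of 38 mm diameter above it, 27 mm high in all. Origin: centre of the underside, z up.
- movement_holder: Steel movement holder lying flat on the bench: two jaw blocks along x with a 10 mm gap between them, joined by rods; 56 mm long over the jaws plus a 7 mm brass screw head at +x, 34 mm wide along y, 14 mm high (18 mm at the outer lips). Origin: midway between the jaws, at the underside. Grip it at its middle across the 34 mm width, both jaws at once.
- dropper_bottle: Amber oil bottle, 32 mm diameter, black collar of 19 mm diameter from 46 to 58 mm height, above it a tall rigid white dropper stem, 13 mm diameter, from 58 to 86 mm. It stands in the carton among five bottles of the same body whose black 19 mm caps end at 58 mm height, so only its stem rises above them. Origin: centre of the underside, z up.
- carton: Open cardboard carton, fixed to the bench, 71 mm (x) by 103.5 mm (y), 42 mm high, floor 3 mm thick, filled by 2 (x) by 3 (y) oil bottles that touch each other and the walls; bottle centres at x = +-16 mm, y = -32.5, 0, +32.5 mm. Origin: centre of the underside. The dropper bottle stands in any one of them.
There are look-alikes about, which are no part of the job. What is shaped like the grease_pot but green or yellow is not meant.

How it is judged:
At the end, for the whole second after the job is handed in: Tray of the large watch: 40 mm die, grease pot. Tray of the small watch: 23 mm die, movement holder, dropper bottle. Each thing within the tray, its underside within 3.5 mm of the tray floor, upright within 0.15 rad, alone in its compartment (watch counted), released and at rest (x of die_large in the frame of tray_large between -0.085 and 0.085 m and y of die_large in the frame of tray_large between -0.085 and 0.085 m and z of die_large in the frame of tray_large between -0.002 and 0.0065 m and angle between each of die_large, grease_pot, die_small, movement_holder, dropper_bottle's own z axis and vertical below 0.15 rad and linear speed of each of die_large, grease_pot, die_small, movement_holder, dropper_bottle below 0.02 m/s and angular speed of each of die_large, grease_pot, die_small, movement_holder, dropper_bottle below 0.2 rad/s and (x of die_large in the frame of tray_large below 0 m or y of die_large in the frame of tray_large below 0 m) and x of grease_pot in the frame of tray_large between -0.085 and 0.085 m and y of grease_pot in the frame of tray_large between -0.085 and 0.085 m and z of grease_pot in the frame of tray_large between -0.002 and 0.0065 m and (x of grease_pot in the frame of tray_large below 0 m or y of grease_pot in the frame of tray_large below 0 m) and ((x of grease_pot in the frame of tray_large above 0 m and x of die_large in the frame of tray_large below 0 m) or (x of die_large in the frame of tray_large above 0 m and x of grease_pot in the frame of tray_large below 0 m) or (y of grease_pot in the frame of tray_large above 0 m and y of die_large in the frame of tray_large below 0 m) or (y of die_large in the frame of tray_large above 0 m and y of grease_pot in the frame of tray_large below 0 m)) and z of watch_large in the frame of tray_large between -0.002 and 0.0065 m and x of die_small in the frame of tray_small between -0.085 and 0.085 m and y of die_small in the frame of tray_small between -0.085 and 0.085 m and z of die_small in the frame of tray_small between -0.002 and 0.0065 m and (x of die_small in the frame of tray_small above 0 m or y of die_small in the frame of tray_small above 0 m) and x of movement_holder in the frame of tray_small between -0.085 and 0.085 m and y of movement_holder in the frame of tray_small between -0.085 and 0.085 m and z of movement_holder in the frame of tray_small between -0.002 and 0.0065 m and (x of movement_holder in the frame of tray_small above 0 m or y of movement_holder in the frame of tray_small above 0 m) and x of dropper_bottle in the frame of tray_small between -0.085 and 0.085 m and y of dropper_bottle in the frame of tray_small between -0.085 and 0.085 m and z of dropper_bottle in the frame of tray_small between -0.002 and 0.0065 m and (x of dropper_bottle in the frame of tray_small above 0 m or y of dropper_bottle in the frame of tray_small above 0 m) and ((x of movement_holder in the frame of tray_small above 0 m and x of die_small in the frame of tray_small below 0 m) or (x of die_small in the frame of tray_small above 0 m and x of movement_holder in the frame of tray_small below 0 m) or (y of movement_holder in the frame of tray_small above 0 m and y of die_small in the frame of tray_small below 0 m) or (y of die_small in the frame of tray_small above 0 m and y of movement_holder in the frame of tray_small below 0 m)) and ((x of dropper_bottle in the frame of tray_small above 0 m and x of die_small in the frame of tray_small below 0 m) or (x of die_small in the frame of tray_small above 0 m and x of dropper_bottle in the frame of tray_small below 0 m) or (y of dropper_bottle in the frame of tray_small above 0 m and y of die_small in the frame of tray_small below 0 m) or (y of die_small in the frame of tray_small above 0 m and y of dropper_bottle in the frame of tray_small below 0 m)) and ((x of dropper_bottle in the frame of tray_small above 0 m and x of movement_holder in the frame of tray_small below 0 m) or (x of movement_holder in the frame of tray_small above 0 m and x of dropper_bottle in the frame of tray_small below 0 m) or (y of dropper_bottle in the frame of tray_small above 0 m and y of movement_holder in the frame of tray_small below 0 m) or (y of movement_holder in the frame of tray_small above 0 m and y of dropper_bottle in the frame of tray_small below 0 m)) and z of watch_small in the frame of tray_small between -0.002 and 0.0065 m); the robot touches nothing.
It fails at once if the large watch is shifted by more than 15 mm (distance of watch_large from where it was at the start of the episode above 0.015 m).
It fails at once if the small watch is shifted by more than 15 mm (distance of watch_small from where it was at the start of the episode above 0.015 m).
It also fails if it takes over 115 s, if anything falls off the work surface, if the arm or the gripper's body presses on something with over 40 N, if the wrist force passes 120 N, or if a joint passes its speed limit or range.

## Working session

There is one attempt and no reset: what is moved stays moved. The work goes in short steps, Python scripts to look and compute and a tool call to move; the robot and the scene stay as the last step left them, time stands still between calls to the robot, and variables do not carry over. Pictures are saved under pics/ and viewed, at most 16 in all, crops included, and the job is handed in when it is done.

Besides the shell and the picture viewer there is one more tool, called as a command line: name --argument value ..., lists and objects as JSON in quotes. send_rows: Moves the arm, as the interface text tells. Its arguments: {"type":"object","properties":{"motion":{"type":"array"}},"required":["motion"]}

```bash
mkdir -p pics; cat > h.py <<'E'
import numpy as np, cv2
from station import bot
def snap(name,fn):
    o=bot.get_obs(); c=bot.capture(name)
    cv2.imwrite('pics/'+fn+'.png',cv2.cvtColor(c['pixels'],cv2.COLOR_RGB2BGR))
    if name=='wrist':
        T=np.eye(4);T[:3,:3]=np.array(o['orientation']).reshape(3,3);T[:3,3]=o['position'];P=T@np.array(c['mount'])
    else: P=np.array(c['pose'])
    K=np.array([[c['fx'],0,c['cx']],[0,c['fy'],c['cy']],[0,0,1]])
    np.savez('pics/'+fn+'.npz',P=P,K=K,D=np.array(c['D'],float))
    return c['pixels']
def w(fn,uv,z):
    "pixels -> world points at height z"
    a=np.load('pics/'+fn+'.npz');P=a['P']
    n=cv2.undistortPoints(np.array(uv,float).reshape(-1,1,2),a['K'],a['D'])[:,0]
    d=np.c_[n[:,0],-n[:,1],-np.ones(len(n))]@P[:3,:3].T
    s=(np.broadcast_to(z,len(n))-P[2,3])/d[:,2]
    return P[:3,3]+d*s[:,None]
def px(fn,X):
    a=np.load('pics/'+fn+'.npz');P=a['P']
    c=(np.atleast_2d(X)-P[:3,3])@P[:3,:3]*[1,-1,-1]
    return cv2.projectPoints(c,np.zeros(3),np.zeros(3),a['K'],a['D'])[0][:,0]
E
python3 - <<'E'
from h import *
o=bot.get_obs();print(o)
for n in('top','side'):
    snap(n,n+'0');a=np.load(f'pics/{n}0.npz');print(a['P'].round(3),a['K'],a['D'])
E
```

```text
{'t': 0.0, 'qpos': array([-1.39379155,  0.62933791,  0.03844259,  1.5183783 , -0.02701761,
        0.99627144, -0.01997527]), 'qd': array([ 5.03460687e-05,  8.55118831e-04, -9.21707920e-04, -2.13129387e-03,
       -7.68302989e-04, -5.43630304e-05,  1.38698715e-03]), 'tau': array([-9.81789890e-04, -5.63393354e+01,  1.22504298e+00, -1.93437731e+01,
        1.06694808e-02,  1.09141695e-02, -3.14308409e-06]), 'position': array([0.15617153, 0.63065557, 0.40379081]), 'orientation': array([[-9.70670916e-01,  2.40411684e-01, -4.41573549e-04],
       [ 2.40412089e-01,  9.70669201e-01, -1.82445639e-03],
       [-9.99878981e-06, -1.87710638e-03, -9.99998238e-01]]), 'ft_force': array([ 0.37480452,  0.08741903, -0.17014136]), 'torque': array([ 0.00112889, -0.01379085, -0.05004514]), 'gripper_force': 0.0, 'grip_width': 1.0006515687469455}
[[-0.008  0.984 -0.175  0.406]
 [-1.    -0.006  0.016  0.022]
 [ 0.015  0.175  0.984  1.102]
 [ 0.     0.     0.     1.   ]] [[428.28964383   0.         310.69942092]
 [  0.         428.28964383 204.55308717]
 [  0.           0.           1.        ]] [-0.00718161  0.          0.          0.          0.        ]
[[-0.801  0.375 -0.466  0.158]
 [-0.598 -0.528  0.604  0.529]
 [-0.019  0.762  0.647  0.606]
 [ 0.     0.     0.     1.   ]] [[399.57728577   0.         326.62249963]
 [  0.         399.57728577 191.99169594]
 [  0.           0.           1.        ]] [-0.09153632  0.          0.          0.          0.        ]
```

View pics/top0.png

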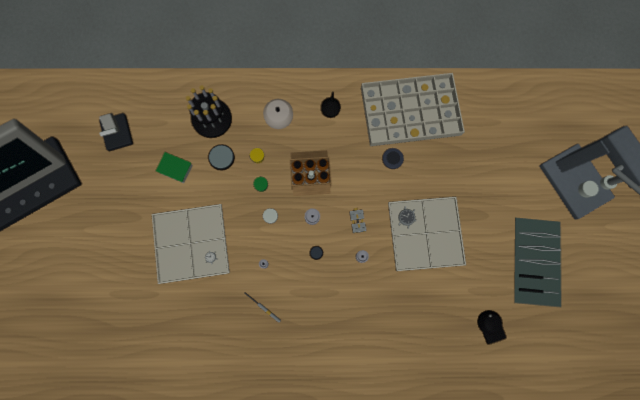

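View pics/side0.png

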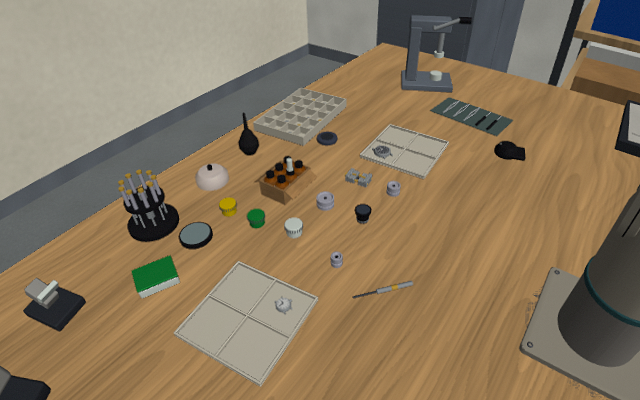

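Top view: small-watch tray at (190,244), large-watch tray at (426,234), dies near (312,216), (362,256) and (264,264), white pot (270,216), holder (358,221), carton (310,170). I'll enlarge for exact pixels.

```bash
python3 - <<'E'
from h import *
i=cv2.imread('pics/top0.png')
cv2.imwrite('pics/ca.png',cv2.resize(i[140:290,240:400],None,fx=4,fy=4,interpolation=cv2.INTER_CUBIC)[:600])
j=np.hstack([i[190:290,145:240],i[190:290,382:475]])
cv2.imwrite('pics/cb.png',cv2.resize(j,None,fx=4,fy=4,interpolation=cv2.INTER_CUBIC))
E
```

```text
(no output)
```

View pics/ca.png

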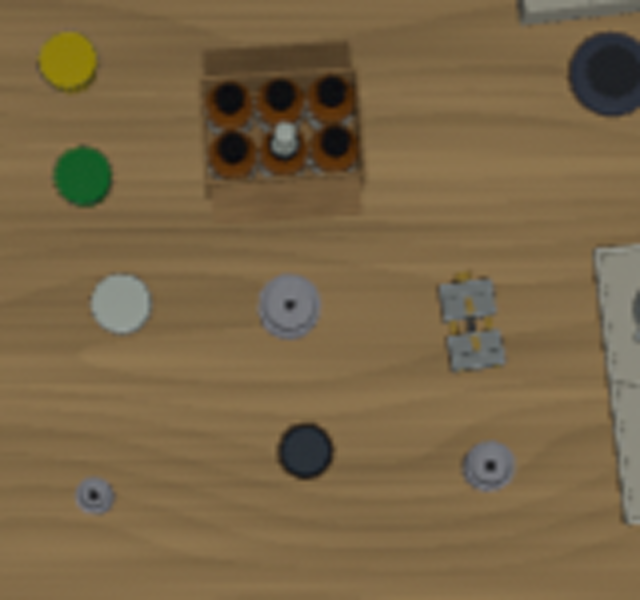

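View pics/cb.png

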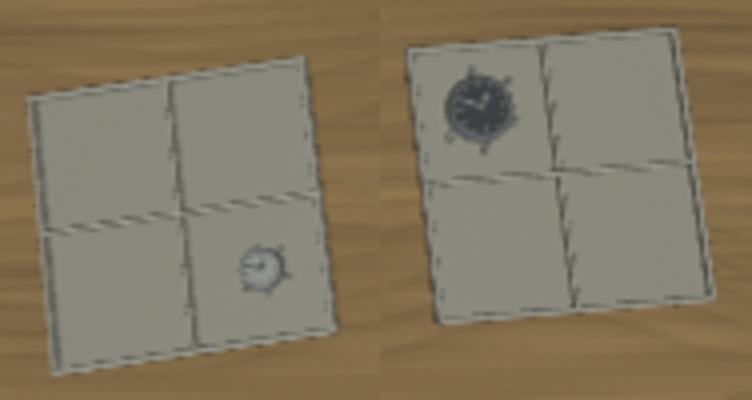

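The small tray's corners in the crop are (28,97), (303,57), (338,331), (53,375), and the large tray's are (407,48), (677,28), (715,297), (440,323). The large die is at (290,305), the small die at (95,495), the white lid at (121,304), the holder jaws at (468,299) and (476,351), and the dropper stem at (287,130).

```bash
cat > m.py <<'E'
from h import *
A=lambda p:(np.array(p,float)+.5)/4-.5+[240,140]
B=lambda p:(np.array(p,float)+.5)/4-.5+[145,190]
C=lambda p:(np.array(p,float)-[380,0]+.5)/4-.5+[382,190]
def rep(n,pts,z): print(n,(1000*w('top0',pts,z)[:,:2]).round(1).tolist())
rep('pot',A([[121,304]]),.027); rep('dieL',A([[290,305]]),.024); rep('dieM',A([[489,465]]),.024);rep('dieS',A([[95,495]]),.024)
rep('holder jaws',A([[468,299],[476,351]]),.016); 
rep('caps',A([[230,97],[281,94],[331,91],[232,149],[336,144]]),.061)
rep('stem',A([[287,128]]),.089)
for n,f,q in(('small',B,[[28,97],[303,57],[338,331],[53,375]]),('large',C,[[407,48],[677,28],[715,297],[440,323]])):
    X=w('top0',f(q),.011)[:,:2]*1000; e=[np.linalg.norm(X[i]-X[i-1]).round(1) for i in range(4)]
    d=[X[0]-X[3],X[1]-X[2]]; print(n,X.round(1).tolist(),X.mean(0).round(1),e,[np.degrees(np.arctan2(*k[::-1])).round(1) for k in d],np.degrees(np.arctan2(*(X[0]-X[1])[::-1])))
rep('watchS',B([[263,269]]),.013); rep('watchL',C([[480,107]]),.016)
E
python3 m.py
```

```text
pot [[569.1, 109.0]]
dieL [[568.2, 1.8]]
dieM [[466.1, -122.0]]
dieS [[449.3, 124.4]]
holder jaws [[572.7, -112.7], [539.0, -116.9]]
caps [[694.8, 39.0], [696.6, 7.0], [698.5, -24.4], [661.3, 37.9], [664.2, -27.1]]
stem [[667.4, 4.0]]
small [[577.8, 413.4], [602.9, 238.1], [428.1, 211.2], [402.2, 388.0]] [502.8 312.7] [np.float64(177.4), np.float64(177.0), np.float64(176.9), np.float64(178.6)] [np.float64(8.2), np.float64(8.7)] 98.14720002174504
large [[606.4, -196.9], [618.7, -374.2], [444.6, -386.7], [429.7, -210.7]] [ 524.9 -292.1] [np.float64(177.3), np.float64(177.8), np.float64(174.6), np.float64(176.7)] [np.float64(4.5), np.float64(4.1)] 93.96907722369498
watchS [[467.0, 259.0]]
watchL [[566.7, -241.4]]
```

```bash
cat > d.py <<'E'
import sys
from h import *
from scipy.spatial.transform import Rotation as Ro
def plan(*tg,yaw=None):
    "targets x,y,z in mm (TCP) -> successive tool-frame shifts from the measured pose"
    o=bot.get_obs();R=np.array(o['orientation']).reshape(3,3);p=np.array(o['position'])*1000
    print('t %.1f pos %s yaw %.1f tilt %.2f deg grip %.2f F %.0f q7 %.2f'%(o['t'],p.round(1),np.degrees(np.arctan2(R[1,0],R[0,0]))%360,np.degrees(np.arccos(-R[2,2])),o['grip_width'],o['gripper_force'],o['qpos'][6]))
    if yaw is not None:
        a=np.radians(yaw);c,s=np.cos(a),np.sin(a);G=np.array([[c,s,0],[s,-c,0],[0,0,-1]])
        print('turn',np.degrees(Ro.from_matrix(R.T@G).as_rotvec()).round(1)); R=G
    for t in tg: t=np.array(t,float); print((R.T@(t-p)).round(1)); p=t
if __name__=='__main__':
    a=[x for x in sys.argv[1:]]; y=None
    if a[0].startswith('y'): y=float(a.pop(0)[1:])
    plan(*[tuple(map(float,x.split(','))) for x in a],yaw=y)
E
python3 d.py y187 449,124,300
```

```text
t 0.1 pos [156.2 630.7 403.9] yaw 166.1 tilt 0.10 deg grip 1.00 F 0 q7 -0.02
turn [ -0.1  -0.  -20.9]
[-228.9 -538.6  103.9]
```

send_rows --motion '[[[0,0,0],[0,0,-7],0],[[0,0,0],[0,0,-7],0],[[0,0,0],[0,0,-6.9],0],[[-15,-36,7],[0,0,0],0],[[-15,-36,7],[0,0,0],0],[[-15,-36,7],[0,0,0],0],[[-15,-36,7],[0,0,0],0],[[-15,-36,7],[0,0,0],0],[[-15,-36,7],[0,0,0],0],[[-15,-36,7],[0,0,0],0],[[-15,-36,7],[0,0,0],0],[[-15,-36,7],[0,0,0],0],[[-15,-36,7],[0,0,0],0],[[-15,-36,7],[0,0,0],0],[[-15,-36,7],[0,0,0],0],[[-15,-36,7],[0,0,0],0],[[-15,-36,7],[0,0,0],0],[[-15,-36,7],[0,0,0],0],[[0,0,0],[0,0,0],0],[[0,0,0],[0,0,0],0]]'

```text
t: 2.6
position: [0.445, 0.1227, 0.2996]
orientation: [[-0.993, -0.122, -0.001], [-0.122, 0.993, 0.0], [0.001, 0.0, -1.0]]
ft_force: [-0.4, 0.4, 0.3]
grip_width: 1.002
gripper_force: 0.0
```

```bash
python3 d.py y187 449,124,300; python3 -c "
from h import *
snap('wrist','w1');print(np.load('pics/w1.npz')['P'].round(3));print(px('w1',[[.449,.124,.024]]))"
```

```text
t 2.6 pos [445.  122.7 299.6] yaw 187.0 tilt 0.05 deg grip 1.00 F 0 q7 1.25
turn [ 0. -0. -0.]
[-4.1  0.8 -0.4]
[[-0.121 -0.948 -0.293  0.371]
 [ 0.993 -0.116 -0.036  0.115]
 [ 0.001 -0.295  0.956  0.268]
 [ 0.     0.     0.     1.   ]]
[[314.06595945 207.21482339]]
```

View pics/w1.png

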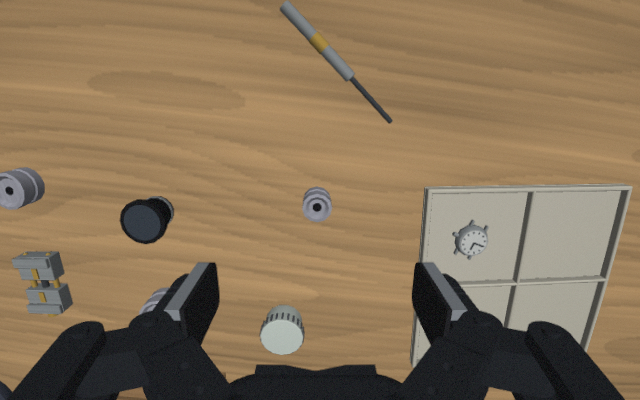

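The wrist view shows the small die's top at (317,206), against a predicted (314,207), so the calibration holds. Now I'll pick it up.

send_rows --motion '[[[-4,2,0],[0,0,0],0],[[0,0,35],[0,0,0],0],[[0,0,35],[0,0,0],0],[[0,0,30],[0,0,0],0],[[0,0,15],[0,0,0],0],[[0,0,7],[0,0,0],0],[[0,0,0],[0,0,0],0.5],[[0,0,0],[0,0,0],1],[[0,0,0],[0,0,0],1],[[0,0,0],[0,0,0],1],[[0,0,0],[0,0,0],1],[[0,0,0],[0,0,0],1],[[0,0,-10],[0,0,0],1],[[0,0,-30],[0,0,0],1],[[0,0,-40],[0,0,0],1],[[0,0,0],[0,0,0],1],[[0,0,0],[0,0,0],1]]'

```text
t: 4.78
position: [0.4487, 0.1242, 0.2616]
orientation: [[-0.993, -0.122, -0.003], [-0.122, 0.993, -0.003], [0.003, -0.003, -1.0]]
ft_force: [0.1, -0.5, -0.4]
grip_width: 0.243
gripper_force: 58.8
```

```bash
python3 d.py y187 454,350,260 454,350,182
```

```text
t 4.8 pos [448.7 124.2 261.6] yaw 187.0 tilt 0.23 deg grip 0.24 F 59 q7 0.87
turn [-0.2 -0.2 -0. ]
[-32.8 223.4   1.6]
[ 0.  0. 78.]
```

send_rows --motion '[[[-5,37,0],[0,0,0],1],[[-5,37,0],[0,0,0],1],[[-5,37,0],[0,0,0],1],[[-5,37,0],[0,0,0],1],[[-6,37,0],[0,0,0],1],[[-6,38,0],[0,0,0],1],[[0,0,30],[0,0,0],1],[[0,0,30],[0,0,0],1],[[0,0,10],[0,0,0],1],[[0,0,0],[0,0,0],1],[[0,0,0],[0,0,0],1]]'

```text
t: 6.15
position: [0.4534, 0.3499, 0.1916]
orientation: [[-0.993, -0.122, -0.002], [-0.122, 0.993, -0.002], [0.002, -0.002, -1.0]]
ft_force: [0.3, 0.5, -0.2]
grip_width: 0.24
gripper_force: 58.8
```

```bash
python3 d.py y187 454,350,182;python3 -c "
from h import *
snap('wrist','w2')"
```

```text
t 6.2 pos [453.4 349.9 191.6] yaw 187.0 tilt 0.16 deg grip 0.24 F 59 q7 0.57
turn [-0.1 -0.1  0. ]
[-0.6  0.1  9.6]
```

View pics/w2.png

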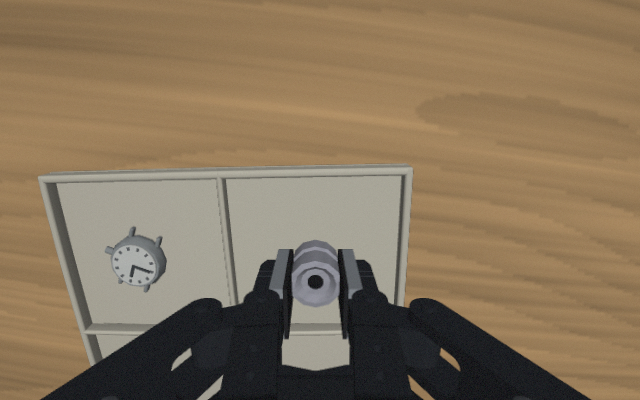

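The die hangs upright over the middle of the free near compartment, at about (318,275), with the watch clear on the left. I'll lower it in small steps.

send_rows --motion '[[[0,0,3],[0,0,0],1],[[0,0,2],[0,0,0],1],[[0,0,1.5],[0,0,0],1],[[0,0,0],[0,0,0],1]]'

```text
t: 6.7
position: [0.4532, 0.3496, 0.1852]
orientation: [[-0.993, -0.122, -0.002], [-0.122, 0.993, -0.003], [0.003, -0.003, -1.0]]
ft_force: [-1.0, -1.8, 7.3]
grip_width: 0.241
gripper_force: 59.5
```

send_rows --motion '[[[0,0,0.3],[0,0,0],1],[[0,0,0],[0,0,0],0.5],[[0,0,0],[0,0,0],0.5],[[0,0,0],[0,0,0],0.5],[[0,0,0],[0,0,0],0.5],[[0,0,-15],[0,0,0],0.5],[[0,0,-30],[0,0,0],0.5],[[0,0,-40],[0,0,0],0],[[0,0,-30],[0,0,0],0],[[0,0,0],[0,0,0],0],[[0,0,0],[0,0,0],0]]'

```text
t: 8.07
position: [0.4533, 0.3495, 0.2991]
orientation: [[-0.993, -0.122, -0.003], [-0.122, 0.993, -0.003], [0.003, -0.003, -1.0]]
ft_force: [-0.6, -0.1, -0.7]
grip_width: 0.997
gripper_force: 0.0
```

```bash
python3 d.py y187 556,-115,310 556,-115,178
```

```text
t 8.1 pos [453.3 349.5 299.1] yaw 187.0 tilt 0.25 deg grip 1.00 F 0 q7 0.64
turn [-0.2 -0.2 -0. ]
[ -45.3 -473.6  -10.9]
[  0.   0. 132.]
```

send_rows --motion '[[[-3.5,-36.4,-1],[0,0,0],0],[[-3.5,-36.4,-1],[0,0,0],0],[[-3.5,-36.4,-1],[0,0,0],0],[[-3.5,-36.4,-1],[0,0,0],0],[[-3.5,-36.4,-1],[0,0,0],0],[[-3.5,-36.4,-1],[0,0,0],0],[[-3.5,-36.4,-1],[0,0,0],0],[[-3.5,-36.4,-1],[0,0,0],0],[[-3.5,-36.4,-1],[0,0,0],0],[[-3.5,-36.4,-1],[0,0,0],0],[[-3.5,-36.4,-1],[0,0,0],0],[[-3.5,-36.4,0],[0,0,0],0],[[-3.5,-36.4,0],[0,0,0],0],[[0,0,0],[0,0,0],0],[[0,0,0],[0,0,0],0]]'

```text
t: 9.95
position: [0.5559, -0.1135, 0.31]
orientation: [[-0.992, -0.122, -0.005], [-0.122, 0.992, -0.002], [0.005, -0.001, -1.0]]
ft_force: [0.1, 0.0, 0.8]
grip_width: 1.001
gripper_force: 0.0
```

```bash
python3 d.py y187 556,-115,310 556,-115,178;python3 -c "
from h import *
snap('wrist','w3');i=cv2.imread('pics/w3.png')
cv2.imwrite('pics/c3.png',cv2.resize(i[130:330,190:450],None,fx=3,fy=3,interpolation=cv2.INTER_CUBIC))"
```

```text
t 9.9 pos [ 555.9 -113.5  310. ] yaw 187.0 tilt 0.29 deg grip 1.00 F 0 q7 1.46
turn [-0.1 -0.3  0. ]
[ 0.1 -1.5  0. ]
[  0.   0. 132.]
```

View pics/c3.png

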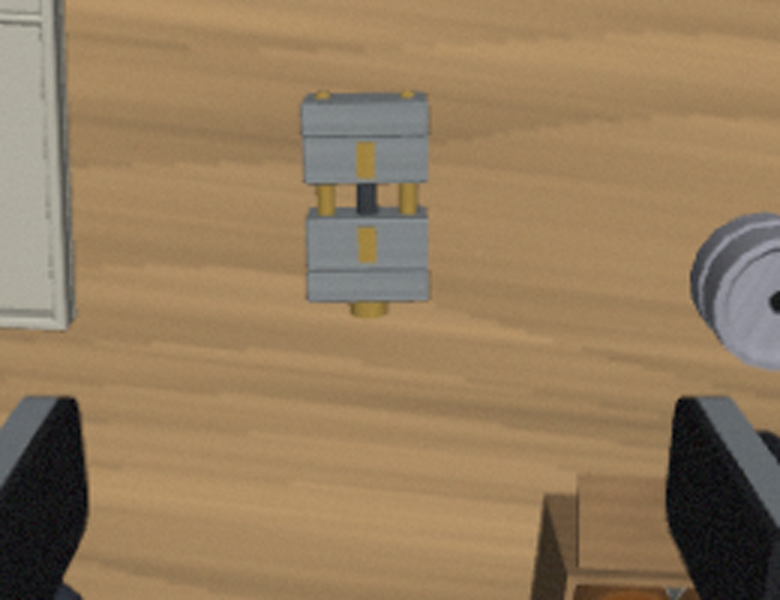

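The crop shows the holder square to the tool: its gap is centred at crop (367,196), and the screw is toward +x.

```bash
python3 -c "
from h import *
f=lambda p:(np.array(p,float)+.5)/3-.5+[190,130]
print(w('w3',f([[367,183],[367,209],[306,240],[429,240],[366,110],[367,285]]),[.014,.014,.014,.014,.018,.018])*1000)"
```

```text
[[ 551.41029364 -115.34374245   14.        ]
 [ 558.70586781 -114.46902636   14.        ]
 [ 569.60881044 -130.11648472   14.        ]
 [ 565.46887116  -96.43120915   14.        ]
 [ 530.77203729 -118.04371777   18.        ]
 [ 579.2006008  -111.9739823    18.        ]]
```

send_rows --motion '[[[1,-1,10],[0,0,0],0],[[0,0,35],[0,0,0],0],[[0,0,35],[0,0,0],0],[[0,0,30],[0,0,0],0],[[0,0,15],[0,0,0],0],[[0,0,7],[0,0,0],0],[[0,0,0],[0,0,0],0],[[0,0,0],[0,0,0],0]]'

```text
t: 11.0
position: [0.5556, -0.1157, 0.1799]
orientation: [[-0.993, -0.122, -0.001], [-0.122, 0.993, -0.003], [0.001, -0.003, -1.0]]
ft_force: [-0.1, -1.2, -0.0]
grip_width: 1.0
gripper_force: 0.0
```

send_rows --motion '[[[0,0,0],[0,0,0],0.5],[[0,0,0],[0,0,0],1],[[0,0,0],[0,0,0],1],[[0,0,0],[0,0,0],1],[[0,0,0],[0,0,0],1],[[0,0,0],[0,0,0],1]]'

```text
t: 11.75
position: [0.5552, -0.1157, 0.1797]
orientation: [[-0.993, -0.122, -0.002], [-0.122, 0.993, -0.003], [0.003, -0.003, -1.0]]
ft_force: [-1.8, 1.3, 5.9]
grip_width: 0.369
gripper_force: 58.9
```

send_rows --motion '[[[0,0,-10],[0,0,0],1],[[0,0,-30],[0,0,0],1],[[0,0,-40],[0,0,0],1],[[0,0,-20],[0,0,0],1],[[0,0,0],[0,0,0],1]]'

```text
t: 12.38
position: [0.556, -0.1155, 0.2808]
orientation: [[-0.993, -0.122, 0.001], [-0.122, 0.993, -0.003], [-0.0, -0.003, -1.0]]
ft_force: [-0.2, 0.5, -0.6]
grip_width: 0.367
gripper_force: 59.6
```

```bash
python3 d.py y188 537,361.5,290 537,361.5,188
```

```text
t 12.4 pos [ 556.  -115.5  280.8] yaw 187.0 tilt 0.20 deg grip 0.37 F 60 q7 1.43
turn [-0.2  0.  -1. ]
[-47.6 475.   -9.2]
[  0.   0. 102.]
```

send_rows --motion '[[[0,0,-9],[0,0,-1],1],[[-3.6,36.5,0],[0,0,0],1],[[-3.6,36.5,0],[0,0,0],1],[[-3.6,36.5,0],[0,0,0],1],[[-3.6,36.5,0],[0,0,0],1],[[-3.6,36.5,0],[0,0,0],1],[[-3.6,36.5,0],[0,0,0],1],[[-3.6,36.5,0],[0,0,0],1],[[-3.6,36.5,0],[0,0,0],1],[[-3.6,36.5,0],[0,0,0],1],[[-3.6,36.5,0],[0,0,0],1],[[-3.6,36.5,0],[0,0,0],1],[[-3.6,36.5,0],[0,0,0],1],[[-3.6,36.5,0],[0,0,0],1],[[0,0,30],[0,0,0],1],[[0,0,30],[0,0,0],1],[[0,0,20],[0,0,0],1],[[0,0,0],[0,0,0],1],[[0,0,0],[0,0,0],1]]'

```text
t: 14.75
position: [0.5358, 0.3611, 0.2074]
orientation: [[-0.99, -0.139, -0.002], [-0.139, 0.99, -0.002], [0.002, -0.002, -1.0]]
ft_force: [-0.0, -0.1, -0.0]
grip_width: 0.368
gripper_force: 59.6
```

```bash
python3 d.py y188 537,361.5,183; python3 -c "
from h import *
snap('side','s4');i=cv2.imread('pics/s4.png')
cv2.imwrite('pics/c4.png',cv2.resize(i[210:390,150:350],None,fx=3,fy=3,interpolation=cv2.INTER_CUBIC))"
```

```text
t 14.8 pos [535.8 361.1 207.4] yaw 188.0 tilt 0.16 deg grip 0.37 F 60 q7 0.71
turn [-0.1 -0.1  0. ]
[-1.2  0.3 24.4]
```

View pics/c4.png

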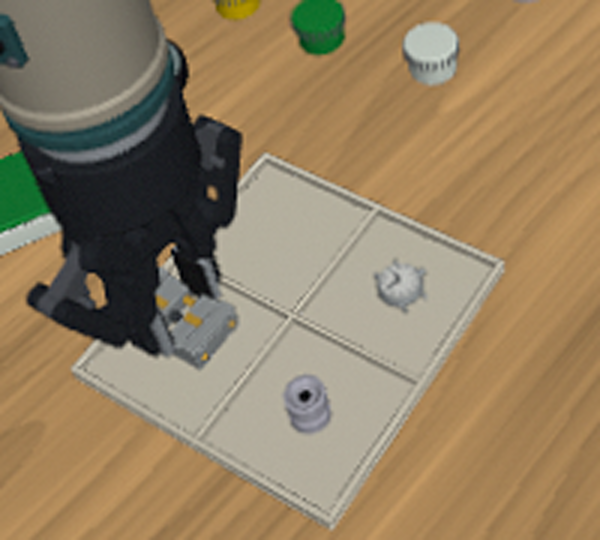

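The small die stands upright in its compartment at (305,405), and the holder hangs flat over the far compartment at (200,320). Lowering now.

send_rows --motion '[[[-1,0,12],[0,0,0],1],[[0,0,6],[0,0,0],1],[[0,0,3],[0,0,0],1],[[0,0,2],[0,0,0],1],[[0,0,0],[0,0,0],1]]'

```text
t: 15.42
position: [0.5364, 0.3609, 0.1836]
orientation: [[-0.99, -0.139, -0.003], [-0.139, 0.99, -0.003], [0.003, -0.002, -1.0]]
ft_force: [-0.6, -0.8, -0.4]
grip_width: 0.365
gripper_force: 59.6
```

send_rows --motion '[[[0,0,0.8],[0,0,0],1],[[0,0,0],[0,0,0],1],[[0,0,0],[0,0,0],0.45],[[0,0,0],[0,0,0],0.45],[[0,0,0],[0,0,0],0.45],[[0,0,0],[0,0,0],0.45],[[0,0,-15],[0,0,0],0.45],[[0,0,-30],[0,0,0],0.45],[[0,0,-50],[0,0,0],0],[[0,0,-55],[0,0,0],0],[[0,0,0],[0,0,0],0],[[0,0,0],[0,0,0],0]]'

```text
t: 16.92
position: [0.5367, 0.361, 0.3337]
orientation: [[-0.99, -0.139, -0.002], [-0.139, 0.99, -0.003], [0.003, -0.002, -1.0]]
ft_force: [-1.3, 0.0, 0.0]
grip_width: 0.999
gripper_force: 0.0
```

```bash
python3 d.py y187 569,109,300 569,109,180
```

```text
t 16.9 pos [536.7 361.  333.7] yaw 188.0 tilt 0.20 deg grip 1.00 F 0 q7 0.78
turn [-0.1 -0.1  1. ]
[  -1.4 -254.1   33.7]
[  0.   0. 120.]
```

send_rows --motion '[[[0,0,0],[0,0,1],0],[[0,-36,5],[0,0,0],0],[[0,-36,5],[0,0,0],0],[[0,-36,5],[0,0,0],0],[[0,-36,5],[0,0,0],0],[[0,-36,5],[0,0,0],0],[[0,-36,5],[0,0,0],0],[[-1,-37,4],[0,0,0],0],[[0,0,30],[0,0,0],0],[[0,0,35],[0,0,0],0],[[0,0,30],[0,0,0],0],[[0,0,15],[0,0,0],0],[[0,0,7],[0,0,0],0],[[0,0,0],[0,0,0],0],[[0,0,0],[0,0,0],0]]'

```text
t: 18.8
position: [0.5687, 0.11, 0.1835]
orientation: [[-0.993, -0.122, -0.001], [-0.122, 0.993, -0.002], [0.002, -0.002, -1.0]]
ft_force: [-1.2, 0.1, -0.1]
grip_width: 0.998
gripper_force: 0.0
```

send_rows --motion '[[[0,0,0],[0,0,0],0.5],[[0,0,0],[0,0,0],1],[[0,0,0],[0,0,0],1],[[0,0,0],[0,0,0],1],[[0,0,0],[0,0,0],1],[[0,0,0],[0,0,0],1]]'

```text
t: 19.55
position: [0.5683, 0.1099, 0.1833]
orientation: [[-0.993, -0.122, -0.002], [-0.122, 0.993, -0.003], [0.003, -0.003, -1.0]]
ft_force: [-1.5, -0.1, 6.3]
grip_width: 0.42
gripper_force: 59.2
```

send_rows --motion '[[[0,0,-10],[0,0,0],1],[[0,0,-30],[0,0,0],1],[[0,0,-40],[0,0,0],1],[[0,0,-20],[0,0,0],1],[[0,0,0],[0,0,0],1]]'

```text
t: 20.18
position: [0.5691, 0.1103, 0.2844]
orientation: [[-0.993, -0.122, 0.001], [-0.122, 0.993, -0.002], [-0.001, -0.002, -1.0]]
ft_force: [1.5, -0.5, -0.6]
grip_width: 0.417
gripper_force: 59.9
```

```bash
python3 d.py y187 485,-339,283 485,-339,200
```

```text
t 20.2 pos [569.1 110.3 284.4] yaw 187.0 tilt 0.12 deg grip 0.42 F 60 q7 1.07
turn [-0.1  0.  -0. ]
[ 138.3 -435.7    1.4]
[ 0.  0. 83.]
```

send_rows --motion '[[[11.5,-36.3,0],[0,0,0],1],[[11.5,-36.3,0],[0,0,0],1],[[11.5,-36.3,0],[0,0,0],1],[[11.5,-36.3,0],[0,0,0],1],[[11.5,-36.3,0],[0,0,0],1],[[11.5,-36.3,0],[0,0,0],1],[[11.5,-36.3,0],[0,0,0],1],[[11.5,-36.3,0],[0,0,0],1],[[11.5,-36.3,0],[0,0,0],1],[[11.5,-36.3,0],[0,0,0],1],[[11.5,-36.3,0],[0,0,0],1],[[11.5,-36.3,0],[0,0,0],1],[[0,0,30],[0,0,0],1],[[0,0,30],[0,0,0],1],[[0,0,20],[0,0,0],1],[[0,0,0],[0,0,0],1],[[0,0,0],[0,0,0],1]]'

```text
t: 22.3
position: [0.485, -0.3391, 0.2046]
orientation: [[-0.992, -0.122, -0.002], [-0.122, 0.992, -0.003], [0.002, -0.003, -1.0]]
ft_force: [0.7, 0.2, -0.5]
grip_width: 0.417
gripper_force: 60.0
```

```bash
python3 d.py y187 485,-339,186.3; python3 -c "
from h import *
snap('wrist','w5')"
```

```text
t 22.3 pos [ 485.  -339.1  204.6] yaw 187.0 tilt 0.21 deg grip 0.42 F 60 q7 1.76
turn [-0.2 -0.1  0. ]
[-0.1  0.1 18.3]
```

View pics/w5.png

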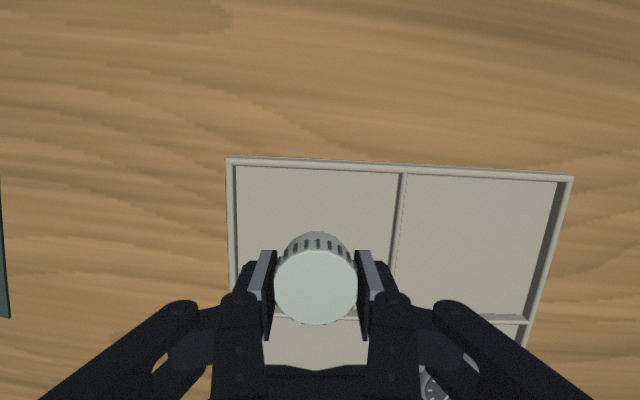

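The pot at (316,280) hangs centred over the near compartment away from the watch, with the fingers inside the rims. Lowering and releasing.

send_rows --motion '[[[0,0,10],[0,0,0],1],[[0,0,4],[0,0,0],1],[[0,0,2],[0,0,0],1],[[0,0,1.5],[0,0,0],1],[[0,0,0],[0,0,0],1]]'

```text
t: 22.98
position: [0.4844, -0.3393, 0.1865]
orientation: [[-0.993, -0.122, -0.003], [-0.122, 0.993, -0.003], [0.003, -0.002, -1.0]]
ft_force: [-0.9, 0.2, 0.6]
grip_width: 0.418
gripper_force: 60.0
```

send_rows --motion '[[[0,0,0.5],[0,0,0],1],[[0,0,0],[0,0,0],1],[[0,0,0],[0,0,0],0.45],[[0,0,0],[0,0,0],0.45],[[0,0,0],[0,0,0],0.45],[[0,0,0],[0,0,0],0.45],[[0,0,-15],[0,0,0],0.45],[[0,0,-30],[0,0,0],0.45],[[0,0,-40],[0,0,0],0],[[0,0,-35],[0,0,0],0],[[0,0,0],[0,0,0],0],[[0,0,0],[0,0,0],0]]'

```text
t: 24.48
position: [0.4844, -0.339, 0.3063]
orientation: [[-0.993, -0.122, -0.003], [-0.122, 0.993, -0.003], [0.003, -0.003, -1.0]]
ft_force: [-0.0, 0.3, -1.0]
grip_width: 1.0
gripper_force: 0.0
```

```bash
python3 d.py y187 568.5,2.5,300 568.5,2.5,180
```

```text
t 24.5 pos [ 484.4 -339.   306.3] yaw 187.0 tilt 0.25 deg grip 1.00 F 0 q7 1.84
turn [-0.2 -0.2 -0. ]
[-125.1  328.7    6.3]
[  0.   0. 120.]
```

send_rows --motion '[[[-12.5,33,0],[0,0,0],0],[[-12.5,33,0],[0,0,0],0],[[-12.5,33,0],[0,0,0],0],[[-12.5,33,0],[0,0,0],0],[[-12.5,33,0],[0,0,0],0],[[-12.5,33,0],[0,0,0],0],[[-12.5,33,0],[0,0,0],0],[[-12.5,33,0],[0,0,0],0],[[-12.5,33,0],[0,0,0],0],[[-12.5,32,0],[0,0,0],0],[[0,0,36],[0,0,0],0],[[0,0,35],[0,0,0],0],[[0,0,30],[0,0,0],0],[[0,0,15],[0,0,0],0],[[0,0,7],[0,0,0],0],[[0,0,0],[0,0,0],0],[[0,0,0],[0,0,0],0]]'

```text
t: 26.6
position: [0.5688, 0.0025, 0.1827]
orientation: [[-0.993, -0.122, -0.001], [-0.122, 0.993, -0.003], [0.002, -0.002, -1.0]]
ft_force: [-0.2, 0.5, -0.3]
grip_width: 0.996
gripper_force: 0.0
```

send_rows --motion '[[[0,0,0],[0,0,0],0.5],[[0,0,0],[0,0,0],1],[[0,0,0],[0,0,0],1],[[0,0,0],[0,0,0],1],[[0,0,0],[0,0,0],1],[[0,0,0],[0,0,0],1]]'

```text
t: 27.35
position: [0.5685, 0.0025, 0.1826]
orientation: [[-0.993, -0.122, -0.002], [-0.122, 0.993, -0.003], [0.003, -0.003, -1.0]]
ft_force: [-0.6, 0.5, 5.6]
grip_width: 0.439
gripper_force: 59.5
```

send_rows --motion '[[[0,0,-10],[0,0,0],1],[[0,0,-30],[0,0,0],1],[[0,0,-40],[0,0,0],1],[[0,0,-20],[0,0,0],1],[[17.3,-34.5,0],[0,0,0],1],[[17.3,-34.5,0],[0,0,0],1],[[17.3,-34.5,0],[0,0,0],1],[[17.3,-34.5,0],[0,0,0],1],[[17.3,-34.5,0],[0,0,0],1],[[17.3,-34.5,0],[0,0,0],1],[[17.3,-34.5,0],[0,0,0],1],[[0,0,30],[0,0,0],1],[[0,0,30],[0,0,0],1],[[0,0,20],[0,0,0],1],[[0,0,0],[0,0,0],1],[[0,0,0],[0,0,0],1]]'

```text
t: 29.35
position: [0.478, -0.2519, 0.2037]
orientation: [[-0.993, -0.122, -0.002], [-0.122, 0.993, -0.003], [0.002, -0.003, -1.0]]
ft_force: [-1.0, -0.9, -0.6]
grip_width: 0.442
gripper_force: 60.3
```

```bash
python3 d.py y187 478,-252,185.6; python3 -c "
from h import *
snap('wrist','w6')"
```

```text
t 29.4 pos [ 478.  -251.9  203.7] yaw 187.0 tilt 0.21 deg grip 0.44 F 60 q7 1.57
turn [-0.2 -0.1  0. ]
[ 0.  -0.1 18.1]
```

View pics/w6.png

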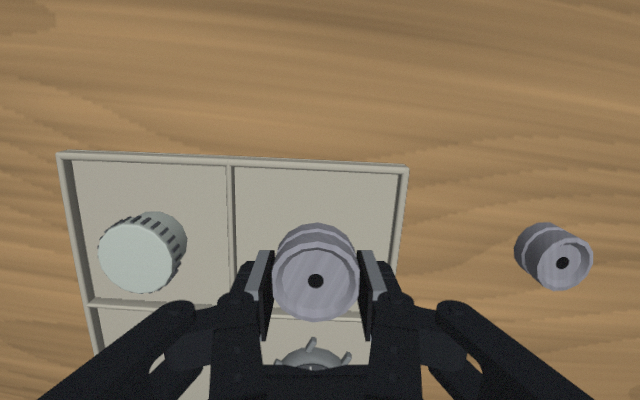

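The pot stands at (143,252), the large die is over the near right compartment at (316,275), and the watch is clear behind it. Lowering.

send_rows --motion '[[[0,0,10],[0,0,0],1],[[0,0,4],[0,0,0],1],[[0,0,2],[0,0,0],1],[[0,0,1.5],[0,0,0],1],[[0,0,0.5],[0,0,0],1],[[0,0,0],[0,0,0],1]]'

```text
t: 30.15
position: [0.4775, -0.2518, 0.1856]
orientation: [[-0.993, -0.122, -0.003], [-0.122, 0.993, -0.003], [0.003, -0.003, -1.0]]
ft_force: [-1.1, 1.3, 7.1]
grip_width: 0.438
gripper_force: 61.0
```

send_rows --motion '[[[0,0,0],[0,0,0],0.45],[[0,0,0],[0,0,0],0.45],[[0,0,0],[0,0,0],0.45],[[0,0,0],[0,0,0],0.45],[[0,0,-15],[0,0,0],0.45],[[0,0,-30],[0,0,0],0.45],[[0,0,-50],[0,0,0],0],[[0,0,-50],[0,0,0],0],[[0,0,0],[0,0,0],0],[[0,0,0],[0,0,0],0]]'

```text
t: 31.4
position: [0.4775, -0.2517, 0.3301]
orientation: [[-0.993, -0.122, -0.003], [-0.122, 0.993, -0.003], [0.003, -0.003, -1.0]]
ft_force: [-0.7, -0.2, -0.5]
grip_width: 1.003
gripper_force: 0.0
```

```bash
python3 d.py y187 640,4,330
```

```text
t 31.4 pos [ 477.5 -251.7  330.1] yaw 187.0 tilt 0.26 deg grip 1.00 F 0 q7 1.69
turn [-0.2 -0.2 -0. ]
[-1.924e+02  2.340e+02  1.000e-01]
```

send_rows --motion '[[[-26,33.5,-6],[0,0,0],0],[[-26,33.5,-6],[0,0,0],0],[[-26,33.5,-6],[0,0,0],0],[[-26,33.5,-6],[0,0,0],0],[[-26,33.5,-6],[0,0,0],0],[[-26,33.5,-6],[0,0,0],0],[[-26,33,-5],[0,0,0],0],[[0,0,0],[0,0,0],0],[[0,0,0],[0,0,0],0]]'

```text
t: 32.52
position: [0.6296, 0.0025, 0.368]
orientation: [[-0.992, -0.122, -0.006], [-0.122, 0.993, -0.004], [0.007, -0.003, -1.0]]
ft_force: [0.1, -1.4, -0.1]
grip_width: 1.002
gripper_force: 0.0
```

```bash
python3 d.py y187 665,4,330; python3 -c "
from h import *
snap('wrist','w7');print(px('w7',[[.667,.004,.089],[.6628,.0054,.089]]))"
```

```text
t 32.5 pos [629.6   2.5 368. ] yaw 187.0 tilt 0.43 deg grip 1.00 F 0 q7 1.30
turn [-0.2 -0.4  0. ]
[-35.3  -2.8  38. ]
[[310.47006407 247.35346077]
 [312.8275482  242.76682241]]
```

View pics/w7.png

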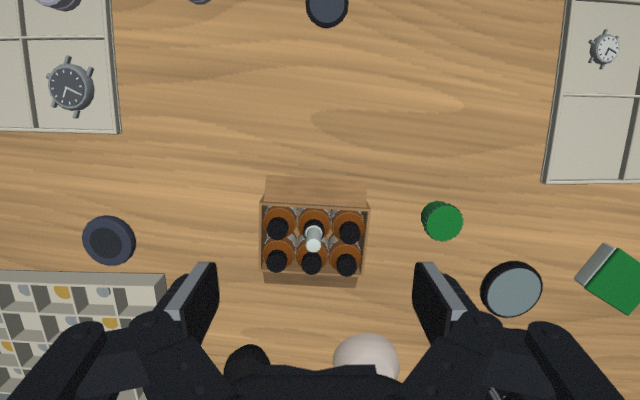

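The stem's top is at (313.5,244.5), the middle bottle of the near row, with the near caps at (277,228) and (349,231).

```bash
python3 -c "
from h import *
print(w('w7',[[313.5,244.5],[277,228],[349,231],[276,261],[312,263],[346,265]],[.089]+[.061]*5)*1000)"; python3 d.py y187 664.5,6,330 664.5,6,240
```

```text
[[664.22868649   6.11380188  89.        ]
 [664.9165667  -26.2795432   61.        ]
 [659.95722497  36.82169082  61.        ]
 [696.94358809 -24.38718706  61.        ]
 [694.87341307   8.23383639  61.        ]
 [693.10662077  39.15729324  61.        ]]
t 32.6 pos [629.6   1.8 368.2] yaw 186.9 tilt 0.42 deg grip 1.00 F 0 q7 1.30
turn [-0.2 -0.4 -0.1]
[-35.2  -0.1  38.2]
[ 0.  0. 90.]
```

send_rows --motion '[[[-17,0,19],[-0.2,-0.4,0],0],[[-17.5,0,19],[0,0,0],0],[[0,0,35],[0,0,0],0],[[0,0,30],[0,0,0],0],[[0,0,18],[0,0,0],0],[[0,0,7],[0,0,0],0],[[0,0,0],[0,0,0],0],[[0,0,0],[0,0,0],0]]'

```text
t: 33.58
position: [0.6653, 0.0074, 0.2429]
orientation: [[-0.993, -0.122, 0.006], [-0.122, 0.993, 0.002], [-0.006, 0.001, -1.0]]
ft_force: [0.3, 0.3, -0.5]
grip_width: 0.997
gripper_force: 0.0
```

```bash
python3 d.py y187 663.8,6,239; python3 -c "
from h import *
snap('wrist','w8')"
```

```text
t 33.6 pos [665.3   7.4 242.9] yaw 187.0 tilt 0.34 deg grip 1.00 F 0 q7 1.24
turn [ 0.1  0.3 -0. ]
[ 1.7 -1.2  3.9]
```

View pics/w8.png

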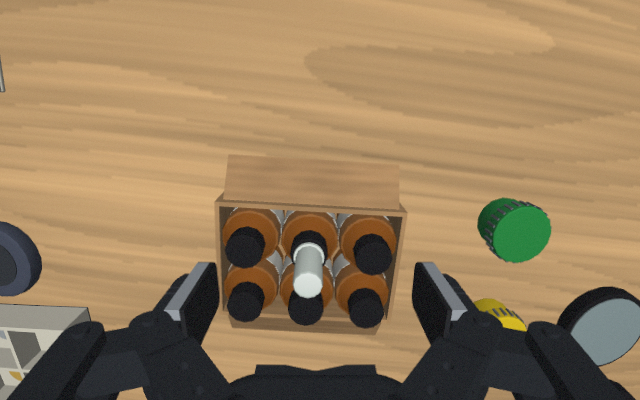

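The stem's top is at (308,286), while the grasp centre column is about 316, so I'll compute the offset.

```bash
python3 -c "
from h import *
print(w('w8',[[308,285]],.089)*1000, px('w8',[[.6653,.0074,.089]]))"; python3 d.py y187 663.8,5,240
```

```text
[[664.99430431   6.02674916  89.        ]] [[311.21425634 285.99094106]]
t 33.6 pos [665.3   7.4 242.9] yaw 187.0 tilt 0.34 deg grip 1.00 F 0 q7 1.24
turn [0.1 0.3 0. ]
[ 1.7 -2.2  2.9]
```

send_rows --motion '[[[0,-3,3],[0.1,0.3,0],0.3],[[0,0,0],[0,0,0],0.6],[[0,0,0],[0,0,0],0.7],[[0,0,0],[0,0,0],0.7],[[0,0,0],[0,0,0],0.7]]'

```text
t: 34.25
position: [0.6652, 0.0044, 0.2387]
orientation: [[-0.993, -0.122, -0.001], [-0.122, 0.993, -0.001], [0.001, -0.001, -1.0]]
ft_force: [0.4, 0.8, -0.6]
grip_width: 0.298
gripper_force: 0.0
```

```bash
python3 d.py y187 663.8,5,240; python3 -c "
from h import *
snap('wrist','w9');i=cv2.imread('pics/w9.png')
cv2.imwrite('pics/c9.png',cv2.resize(i[180:380,200:440],None,fx=3,fy=3,interpolation=cv2.INTER_CUBIC))"
```

```text
t 34.2 pos [665.2   4.4 238.7] yaw 187.0 tilt 0.09 deg grip 0.30 F 0 q7 1.24
turn [-0.  -0.1  0. ]
[ 1.3  0.7 -1.3]
```

View pics/c9.png

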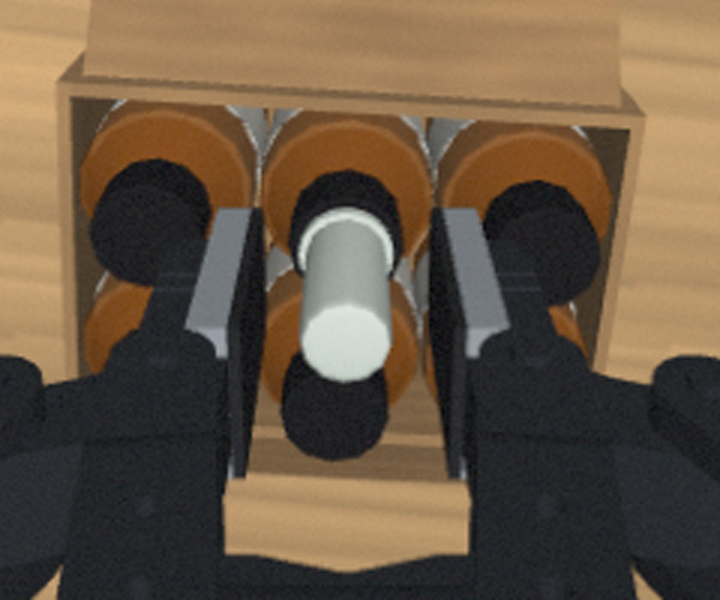

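The stem at (347,343) is midway between the pads, whose inner faces are at about 243 and 455. Closing and drawing it out slowly.

send_rows --motion '[[[0,0,0],[0,0,0],0.85],[[0,0,0],[0,0,0],1],[[0,0,0],[0,0,0],1],[[0,0,0],[0,0,0],1],[[0,0,0],[0,0,0],1]]'

```text
t: 34.92
position: [0.6653, 0.0043, 0.2389]
orientation: [[-0.993, -0.122, -0.001], [-0.122, 0.993, -0.001], [0.001, -0.001, -1.0]]
ft_force: [0.1, 1.0, 1.9]
grip_width: 0.125
gripper_force: 58.5
```

send_rows --motion '[[[0,0,-4],[0,0,0],1],[[0,0,-6],[0,0,0],1],[[0,0,-8],[0,0,0],1],[[0,0,-10],[0,0,0],1],[[0,0,-12],[0,0,0],1],[[0,0,-15],[0,0,0],1],[[0,0,-15],[0,0,0],1],[[0,0,-15],[0,0,0],1],[[0,0,0],[0,0,0],1],[[0,0,0],[0,0,0],1]]'

```text
t: 36.17
position: [0.6651, 0.0043, 0.3234]
orientation: [[-0.993, -0.122, -0.002], [-0.122, 0.993, -0.001], [0.002, -0.001, -1.0]]
ft_force: [-1.0, 0.4, -1.0]
grip_width: 0.128
gripper_force: 58.4
```

```bash
python3 d.py y188 552,276,325 552,276,255; python3 -c "
from h import *
snap('side','s10');i=cv2.imread('pics/s10.png')
cv2.imwrite('pics/c10.png',cv2.resize(i[60:260,180:400],None,fx=3,fy=3,interpolation=cv2.INTER_CUBIC))"
```

```text
t 36.2 pos [665.1   4.3 323.4] yaw 187.0 tilt 0.13 deg grip 0.13 F 58 q7 1.29
turn [-0.  -0.1 -1. ]
[ 74.2 284.8  -1.6]
[ 0.  0. 70.]
```

View pics/c10.png

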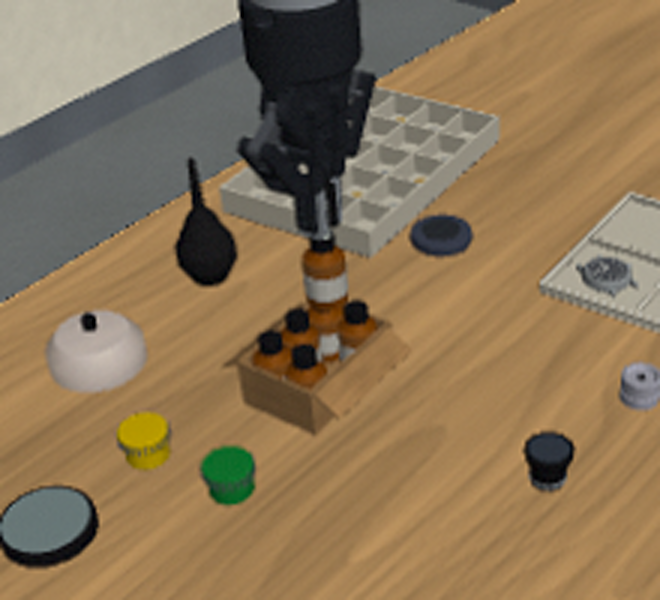

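The bottle is out and hanging upright at (325,280), its base clear above the other caps. Carrying it to the small tray.

send_rows --motion '[[[0,0,-7],[0,0,-1],1],[[6,24,0],[0,0,0],1],[[8,31,0],[0,0,0],1],[[8,31,0],[0,0,0],1],[[8,31,0],[0,0,0],1],[[8,31,0],[0,0,0],1],[[8,31,0],[0,0,0],1],[[8,31,0],[0,0,0],1],[[8,31,0],[0,0,0],1],[[7,26,0],[0,0,0],1],[[5,18,0],[0,0,0],1],[[0,0,20],[0,0,0],1],[[0,0,25],[0,0,0],1],[[0,0,20],[0,0,0],1],[[0,0,10],[0,0,0],1],[[0,0,0],[0,0,0],1],[[0,0,0],[0,0,0],1]]'

```text
t: 38.35
position: [0.5526, 0.2765, 0.2563]
orientation: [[-0.99, -0.139, -0.0], [-0.139, 0.99, -0.0], [0.0, -0.0, -1.0]]
ft_force: [0.6, 0.2, -0.4]
grip_width: 0.126
gripper_force: 58.5
```

```bash
python3 d.py y188 552,276,238.8
```

```text
t 38.4 pos [552.6 276.5 256.3] yaw 188.0 tilt 0.01 deg grip 0.13 F 59 q7 0.79
turn [-0. -0.  0.]
[ 0.6 -0.5 17.5]
```

send_rows --motion '[[[0.5,-0.5,9],[0,0,0],1],[[0,0,4],[0,0,0],1],[[0,0,2],[0,0,0],1],[[0,0,1.5],[0,0,0],1],[[0,0,0.5],[0,0,0],1],[[0,0,0],[0,0,0],1]]'

```text
t: 39.1
position: [0.5518, 0.2758, 0.2388]
orientation: [[-0.99, -0.139, -0.001], [-0.139, 0.99, -0.001], [0.001, -0.001, -1.0]]
ft_force: [-0.8, -0.3, 1.1]
grip_width: 0.128
gripper_force: 58.7
```

send_rows --motion '[[[0,0,0.5],[0,0,0],1],[[0,0,0],[0,0,0],1],[[0,0,0],[0,0,0],0.8],[[0,0,0],[0,0,0],0.6],[[0,0,0],[0,0,0],0.5],[[0,0,0],[0,0,0],0.5],[[0,0,-15],[0,0,0],0.5],[[0,0,-30],[0,0,0],0.5],[[0,0,-40],[0,0,0],0.5],[[0,0,-40],[0,0,0],0.5],[[0,-35,-10],[0,0,0],0.5],[[0,-35,0],[0,0,0],0.5],[[0,-35,0],[0,0,0],0.5],[[0,-35,0],[0,0,0],0.5],[[0,-35,0],[0,0,0],0.5],[[0,-35,0],[0,0,0],0.5],[[0,-35,0],[0,0,0],0.5],[[0,0,0],[0,0,0],0.5],[[0,0,0],[0,0,0],0.5]]'

```text
t: 41.48
position: [0.586, 0.0339, 0.3741]
orientation: [[-0.99, -0.14, -0.0], [-0.14, 0.99, 0.0], [0.0, 0.0, -1.0]]
ft_force: [0.2, -0.2, -0.0]
grip_width: 0.498
gripper_force: 0.0
```

```bash
python3 -c "
from h import *
snap('top','t11');snap('side','s11');i=cv2.imread('pics/t11.png');s=cv2.imread('pics/s11.png')
r=lambda a:cv2.resize(a,(400,300),interpolation=cv2.INTER_CUBIC)
cv2.imwrite('pics/c11.png',np.vstack([np.hstack([r(i[190:290,140:240]),r(i[190:290,380:480])]),np.hstack([r(s[220:390,150:350]),r(s[110:190,350:460])])]))"
```

```text
(no output)
```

View pics/c11.png

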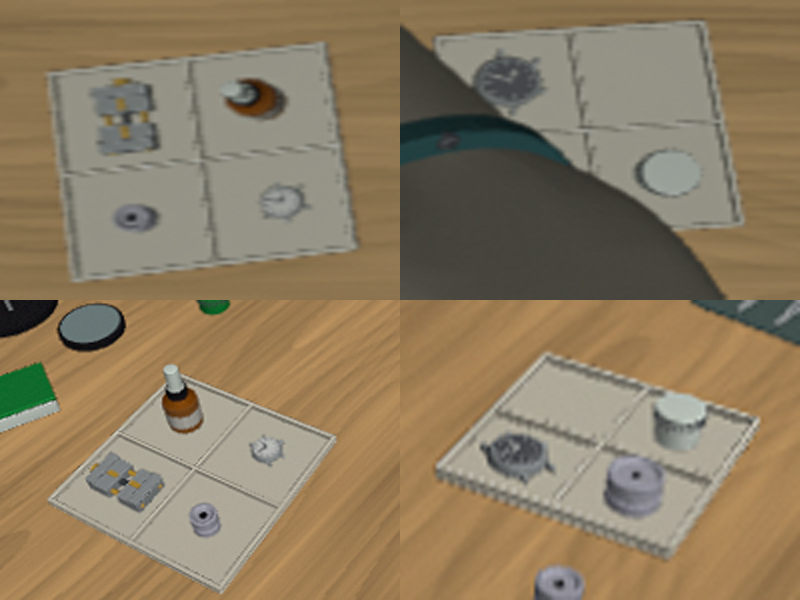

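The side view shows all five items upright, each in its own compartment: holder, dropper bottle and small die in the small tray, pot and large die in the large tray. Both watches lie where they were, and the arm is clear, so I'm handing in.

```bash
python3 -c "
from station import bot
print(bot.job_done())"
```

```text
the job is handed in; nothing more can be done
None
```

I made up both trays and handed the job in at about 41 s. The last pictures show all five items upright in their own compartments and both watches where they were; the hand-in gave no verdict.

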